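# Draw the green board from the rack and hold it tilted under the microscope

### The arm

A 6-joint arm with a two-finger parallel gripper is mounted at the origin on the work surface. World frame = base frame: x ahead of the robot, y to its left, z up, the work surface at z = 0. Lengths are in m, angles in rad, forces in N, time in s.
With the tool pointing down it reaches from about 0.25 to 0.775 m from the base axis. Payload 4 kg.
Tool frame: the origin (TCP) lies at the very end of the fingers, on their centre line; the grasp point (between the pads) lies 19 mm behind it; z points along the fingers, y is the line along which they close (so a half turn about z gives the same grasp; the last joint's range is limited). The gripper opens to 94 mm and grips with 3 to 60 N. Pads are 16 mm wide; open, the fingers measure 119 mm over their backs; the gripper's body (75 mm by 177 mm) begins 78 mm behind the grasp point.
Start: joints at [-1.42, 0.087, 1.371, -0, 1.684, -0.103], TCP at [0.138, -0.532, 0.206] pointing down, gripper open.
Joint ranges: [-3.1, 3.1], [-0.76, 2.03], [0.27, 2.55], [-1.08, 4.22], [0.17, 2.65], [-2.57, 2.57]. Speed limits (rad/s): [2.79, 2.79, 3.14, 3.14, 3.14, 3.14].

### API

Orientations are given as [roll, pitch, yaw] about the fixed x, y, z axes, in that order (R = Rz(yaw) Ry(pitch) Rx(roll)).
In Python, from bench import robot, vision gives the robot as it stands.
- The arm moves only by the shell command python3 -m crank 'ROWS'. ROWS is JSON, a list of rows, each a list of 3 entries, a list of its own where there are three numbers: the closure, from 0 (fully open) to 1 (shut), then the shift along the tool's x, y, z in m, then the turn, a rotation vector about the tool's x, y, z in degrees. A call has 1 to 8 rows; each row shifts and turns the commanded pose from where the row before left it, along the tool's axes as they then stand; what a row does not reach is not made up. A row lasts 1/10 s, in which the tool goes at most 50 mm and 8.59 degrees, less where a joint would pass 70% of its speed; a pose out of reach is approached as far as the arm can. A call with a gripper value outside its range is refused whole. The fingers move at their own pace and stop on an object; the grip force is fixed at half the most. Time passes only in rows, so rows that do not move let the fingers close. It gives the time, the measured TCP pose, the force, the opening and the grip force at its end, in the units of the state.
- robot.get_obs(): the state, without advancing time (a new reading comes with each control period).
- vision.snapshot(name): name is "side" or "top" or "wrist"; returns a dict with "color" (384x512x3 uint8, red, green, blue), "z_map" (384x512 float32, m along the optical axis (not along the pixel's ray), 0 where there is no reading), "fx", "fy", "cx", "cy" (pixels), "R" (3x3) and "t" (3): a world point X has camera coordinates R X + t. Camera axes: x right, y down, z forward; pixel columns grow to the right and rows downward; lengths in m; the calibration is good to about 2 mm. A picture is of the moment at which its call begins.
- robot.close_job(): hands the job in; it is judged then, once.
The state is a dict: "time": time; "joint_positions": joint angles; "qvel": joint speeds; "joint_torque": joint torques, N m; "tool_pos": TCP position; "ee_rot": TCP orientation; "wrist_force": force on the tool from outside, world axes, zero at the start; "wrist_torque": the same for the moment, N m; "width": finger opening in m; "finger_force": force on a finger pad.
Only numpy, scipy, OpenCV 4.12 (cv2) and the standard library are available. Lean on these libraries where they do the work, as an engineer would, in place of code of your own. Each camera call takes 0.05 s, during which the arm holds its last target. There are 200 camera calls.

### The job

The solder joints round the big square chip on the green circuit board want inspecting: draw that board straight up out of the black rack, still upright until it is clear, and tip it to halfway between upright and flat so that its component side looks up at the lens, with its top edge level. Finish with the gripper still holding it up in the air, motionless and clear of everything else, the chip centred under the microscope's lens and 165 mm below the lens face, its focus distance. Leave the other two boards in their slots, do not bump the microscope and leave the other things on the bench undisturbed.

Things in the scene. Friction and masses are not known exactly. Their poses are not given: they have to be found in the camera images.
- board_green: Green circuit board on an aluminium back plate, 8 mm thick (x), 56 wide (y), 130 tall (z), 0.15 kg. Origin: centre of its bottom edge; x points out of the green component side, z to the top edge. Parts stand 12 mm off that side, 5 mm or more inside the side edges and under 85 mm up: the upper 45 mm is bare, to be gripped by the side edges (56 mm, gripper upright or leaning) or across the 8 mm.
- chip (a point): Centre of the outer face of the big square black chip (22 mm) on the green board's component side: 38 mm above the bottom edge, midway across, 7.5 mm in front of the plate's middle plane. Axes as the board's.
- rack: Black board rack fixed to the bench, 212 mm long (x), 92 wide (y); origin: centre of its underside. Floor 12 mm thick; side walls to 70 mm, 71 mm over their outsides, with upright ribs forming slots 10.5 mm wide. The boards stand upright on the floor at x = -50, 0, +50 (order varies), component sides to its +x, tops 142 mm above the bench; free of the ribs once lifted by 60 mm.
- lens (a point): Centre of the lens face at the bottom of the microscope's white head, ring light (62 mm across) flush around it; looks straight down. Its height above the bench varies, about 320 to 360 mm. z points up. The lens is in focus 165 mm below this point.
- microscope: Stereo microscope on a boom stand. Origin: on the bench, straight below the lens. White head above the lens, up to 100 mm wide, eyepieces to its +x; a 25 mm boom, 460 mm up, runs along its +y to a post at y = 420 mm on a black base 240 mm square. The space below the lens is empty.
- board_red: Red circuit board with two blue relays, same size, plate and axes as the green one, in another slot of the rack. Stays there.
- board_white: White circuit board with a copper coil and two capacitors, same size, plate and axes as the green one, in another slot. Stays there.
- flux_bottle: White dropper bottle, 48 mm across, 100 mm tall, origin under it. Bystander.
- mug: White mug, 80 mm across, 92 mm tall, origin under it. Bystander.
- tip_cleaner: Black round tip cleaner with brass filling, 80 mm across, 56 mm tall, origin under it. Bystander.
- screwdriver: Screwdriver, 170 mm long, lying on the bench. Bystander.
- transformer: Small dark transformer with yellow winding, 40 x 46 x 30 mm, origin under it. Bystander.
- parts_box: Closed orange parts box, 130 x 90 x 34 mm, origin under it. Bystander.
Things that resemble listed ones, but are neither listed nor needed, are in the scene too. Leave any yellow look-alike of the board_white alone. Leave any yellow look-alike of the board_green alone.

How it is judged:
On the way:
1. the green board is drawn clear of the rack's slots, held in the fingers and still upright (z of board_green in the frame of rack above 0.072 m and angle between board_green's own z axis and vertical below 0.22 rad and contact force between the fingers and board_green above 1 N), for 0.1 s.
At the end, for the whole second after the job is handed in: green board at rest in the fingers, touching nothing else; chip within 18 mm of the lens axis and 165 +/- 18 mm below the lens; component side up, its normal 30 to 60 degrees from vertical; top edge level to 11 degrees; red and white boards upright, fully down in their slots (horizontal distance between chip and lens below 0.018 m and z of chip in the frame of lens between -0.183 and -0.147 m and angle between board_green's own x axis and vertical between 0.52 and 1.05 rad and angle between board_green's own y axis and vertical between 1.37 and 1.77 rad and height (world z) of board_green above 0.11 m and contact force between the fingers and board_green above 1 N and linear speed of board_green below 0.02 m/s and angular speed of board_green below 0.15 rad/s and contact force between board_green and microscope below 0.3 N and contact force between board_green and rack below 0.3 N and z of each of board_red, board_white in the frame of rack below 0.02 m and angle between each of board_red, board_white's own z axis and vertical below 0.1 rad and contact force between board_green and board_red below 0.3 N and contact force between board_green and board_white below 0.3 N); the arm keeps its last pose, push and grip.
It fails at once if the microscope is struck (contact force between any of the arm, the fingers, board_green and microscope above 2 N).
It fails at once if another board is moved out of its place (distance of any of board_red, board_white from where it was at the start of the episode above 0.012 m).
It fails at once if a bystander is disturbed (distance of any of flux_bottle, mug, tip_cleaner, screwdriver, transformer, parts_box from where it was at the start of the episode above 0.02 m).
It also fails if it takes over 48 s, if anything falls off the work surface, if the arm or the gripper's body presses on something with over 40 N, if the wrist force passes 120 N, or if a joint passes its speed limit or range.

## Working session

There is one attempt and no reset: what is moved stays moved. The work goes in short steps, Python scripts to look and compute and a shell command to move; the robot and the scene stay as the last step left them, time stands still between calls to the robot, and variables do not carry over. Pictures are saved under pics/ and viewed, at most 10 in all, crops included, and the job is handed in when it is done.

```bash
mkdir -p pics; ls
python3 - <<'E'
from bench import robot, vision
import cv2,numpy as np,pickle
o=robot.get_obs();print(o)
d={}
for n in("side","top"):
    s=vision.snapshot(n);d[n]=s
    print(n,s["fx"],s["cx"],s["cy"],np.round(s["R"],3).tolist(),np.round(s["t"],3), (s["z_map"]>0).mean())
pickle.dump(d,open("s0.pkl","wb"))
for n in d: cv2.imwrite(f"pics/{n}0.png",cv2.resize(d[n]["color"][...,::-1],(800,600),interpolation=cv2.INTER_CUBIC))
E
```

```text
pics
{'time': 0.0, 'joint_positions': array([-1.42009504e+00,  8.79599204e-02,  1.37223891e+00, -2.90344769e-06,
        1.68358761e+00, -1.03090989e-01]), 'qvel': array([ 2.14962549e-03,  3.50251151e-04,  1.82971048e-03,  1.35549490e-03,
       -4.85756946e-04,  5.01013855e-05]), 'joint_torque': array([ 4.65794637e-04, -3.40184855e+01, -3.02423787e+01,  7.18507846e-02,
        3.29691439e-02, -1.60454770e-04]), 'tool_pos': array([ 0.13800958, -0.53184305,  0.20430927]), 'ee_rot': array([-3.13941022e+00, -2.22888808e-04,  2.53791704e-01]), 'wrist_force': array([0.04053045, 0.91896047, 0.12388254]), 'wrist_torque': array([-0.02847533,  0.02419002, -0.04647795]), 'finger_force': 0.0, 'width': 0.09405273684702521}
side 473.9479534042948 252.8949448925958 195.99415392879732 [[-0.852, -0.523, -0.015], [-0.391, 0.655, -0.647], [0.348, -0.545, -0.762]] [0.433 0.411 1.239] 0.9960428873697916
top 422.8433897252873 256.2614452409234 192.65209701060274 [[-0.004, -1.0, -0.015], [-0.993, 0.006, -0.115], [0.115, 0.015, -0.993]] [-0.077  0.571  1.483] 0.9959309895833334
```

View pics/side0.png

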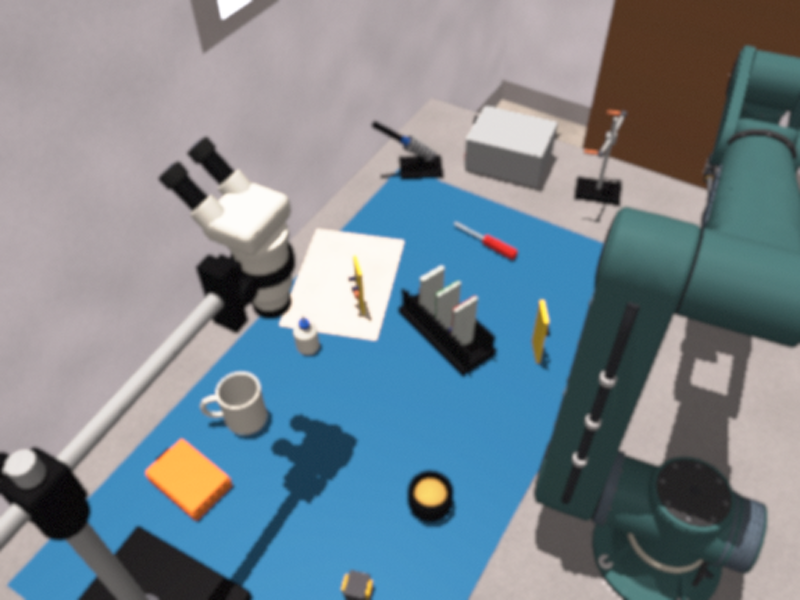

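View pics/top0.png

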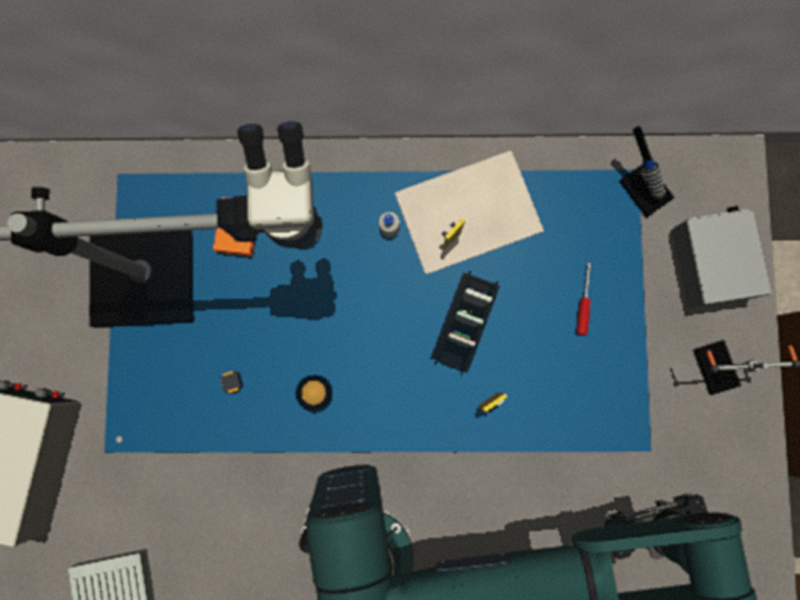

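```bash
cat > h.py <<'E'
import numpy as np,cv2
from bench import robot,vision
def pts(s):
    v,u=np.mgrid[0:384,0:512]; z=s["z_map"]
    c=np.stack([(u-s["cx"])/s["fx"]*z,(v-s["cy"])/s["fy"]*z,z],-1)
    P=(c-s["t"])@s["R"]; P[z==0]=np.nan; return P
def ray(s,u,v):
    d=np.array([(u-s["cx"])/s["fx"],(v-s["cy"])/s["fy"],1.])@s["R"]
    return -s["R"].T@s["t"],d
def onplane(s,u,v,h):
    o,d=ray(s,u,v); return o+d*(h-o[2])/d[2]
def proj(s,X):
    c=s["R"]@np.asarray(X)+s["t"]; return s["fx"]*c[0]/c[2]+s["cx"],s["fy"]*c[1]/c[2]+s["cy"]
E
python3 - <<'E'
import pickle
from h import *
d=pickle.load(open("s0.pkl","rb"))
s=d["top"];P=pts(s)
# rack boards in top: tops at z~0.142
m=np.zeros((384,512),bool); m[170:242,272:322]=1
t=(m&(P[...,2]>0.128)&(P[...,2]<0.16)).astype(np.uint8)
n,l,st,_=cv2.connectedComponentsWithStats(t)
for i in range(1,n):
    if st[i,4]<6: continue
    q=P[l==i]; print("top comp",st[i],q.mean(0).round(4),s["color"][l==i].mean(0))
    r=cv2.minAreaRect((q[:,:2]*1000).astype(np.float32)); print(r)
hsv=cv2.cvtColor(s["color"],cv2.COLOR_RGB2HSV)
k=(m&(P[...,2]<0.09)&(hsv[...,2]<50)).astype(np.uint8)
n,l,st,_=cv2.connectedComponentsWithStats(k);i=1+st[1:,4].argmax()
cs,_=cv2.findContours((l==i).astype(np.uint8),0,1);print("rack px",cv2.minAreaRect(cs[0]))
print(np.nanmedian(P[l==i],0))
print("floor z",np.nanmedian(P[260:270,230:280,2]), np.nanmedian(pts(d["side"])[250:260,230:260,2]))
# lens ring from side
s2=d["side"];P2=pts(s2)
q=P2[185:208,155:195]
for v in range(150,215,4): print(v,[tuple((P2[v,u]*1000).round().astype(int)) for u in (160,168,176,184)])
a=cv2.resize(s["color"][165:245,265:335,::-1],(400,457),interpolation=2)
b=cv2.resize(s2["color"][160:245,250:325,::-1],(400,457),interpolation=2)
cv2.imwrite("pics/c1.png",np.hstack([a,b]))
E
```

```text
top comp [298 185  17   8  51] [ 0.5711 -0.2475  0.142 ] [179.84313725 183.8627451  167.96078431]
((571.7655639648438, -247.0660858154297), (55.35505676269531, 9.427266120910645), 68.26569366455078)
top comp [293 199  16   8  48] [ 0.5248 -0.2289  0.1415] [153.33333333 170.95833333 148.47916667]
((525.6922607421875, -228.3695526123047), (54.10272216796875, 8.154112815856934), 68.1995620727539)
top comp [288 213  16   8  48] [ 0.4782 -0.2107  0.1428] [169.83333333 159.77083333 145.        ]
((478.5977478027344, -210.93829345703125), (54.07374954223633, 8.646711349487305), 68.99018859863281)
rack px ((297.51287841796875, 205.96649169921875), (23.90800666809082, 58.728981018066406), 21.03750991821289)
[ 0.5095608  -0.22024111  0.01709427]
floor z 0.0014196422869637527 0.003042027143825469
150 [(np.int64(636), np.int64(141), np.int64(540)), (np.int64(636), np.int64(119), np.int64(521)), (np.int64(634), np.int64(97), np.int64(504)), (np.int64(629), np.int64(79), np.int64(491))]
154 [(np.int64(634), np.int64(145), np.int64(533)), (np.int64(634), np.int64(123), np.int64(514)), (np.int64(629
[... 2234 characters left out ...]
4(0)), (np.int64(659), np.int64(131), np.int64(348)), (np.int64(644), np.int64(121), np.int64(347)), (np.int64(836), np.int64(-95), np.int64(3))]
206 [(np.int64(895), np.int64(-41), np.int64(2)), (np.int64(870), np.int64(-54), np.int64(4)), (np.int64(848), np.int64(-68), np.int64(3)), (np.int64(825), np.int64(-81), np.int64(4))]
210 [(np.int64(880), np.int64(-24), np.int64(8)), (np.int64(860), np.int64(-40), np.int64(4)), (np.int64(839), np.int64(-56), np.int64(1)), (np.int64(816), np.int64(-68), np.int64(2))]
214 [(np.int64(874), np.int64(-15), np.int64(1)), (np.int64(850), np.int64(-27), np.int64(4)), (np.int64(828), np.int64(-42), np.int64(2)), (np.int64(803), np.int64(-52), np.int64(7))]
```

View pics/c1.png

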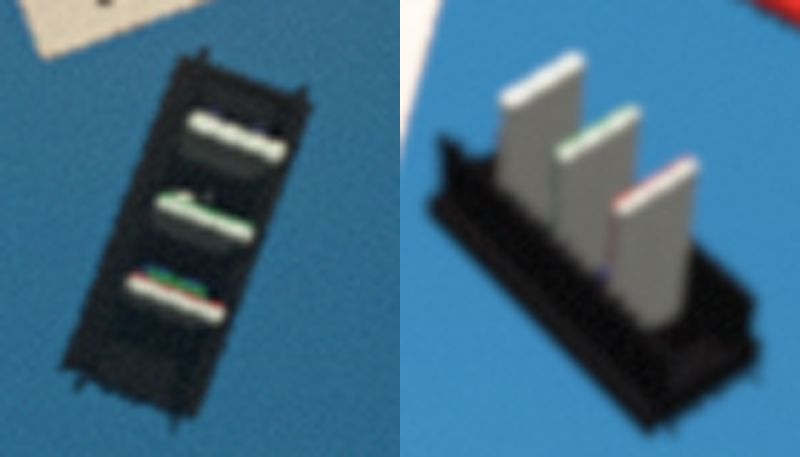

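Side view: rack at (445,325), microscope lens ring near (272,300). Top view: rack at (466,322). Candidates in the crop are the far board (bare white rim, top px ≈(238,135)), the middle board (green rim, ≈(205,215)) and the near board (red rim, ≈(175,297)). The two yellow boards at top-view (453,233) and (492,403) stand outside the rack. The middle board is the green one, because its coloured side has a green rim in both views.

Run:
```python
import pickle
from h import *
from scipy.spatial.transform import Rotation as Ro
from scipy.optimize import least_squares
d=pickle.load(open("s0.pkl","rb"))
P=pts(d["side"]); box=P[150:215,140:215].reshape(-1,3)
for lo,hi in((.33,.345),(.345,.36),(.36,.375),(.375,.39),(.33,.375)):
    q=box[(box[:,2]>lo)&(box[:,2]<hi)&(np.abs(box[:,0]-.64)<.08)&(np.abs(box[:,1]-.11)<.08)]
    if len(q)<6: print(lo,len(q)); continue
    for r0 in (.031,None):
        f=lambda p:np.hypot(q[:,0]-p[0],q[:,1]-p[1])-(p[2] if r0 is None else r0)
        r=least_squares(f,[.66,.1,.031],loss="soft_l1",f_scale=.003); print(lo,hi,len(q),r0,r.x.round(4),np.abs(r.fun).mean())
q=box[(np.abs(box[:,0]-.65)<.06)&(np.abs(box[:,1]-.11)<.06)];print("low z",np.sort(q[:,2][q[:,2]>.2])[:25].round(3))
P=pts(d["top"]);print("bystander heights")
s=vision.snapshot("wrist");pickle.dump(s,open("w0.pkl","wb"))
o=robot.get_obs();R=Ro.from_euler("xyz",o["ee_rot"]).as_matrix()
C=-s["R"].T@s["t"];print("cam in tool",(R.T@(C-o["tool_pos"])).round(3),"axis",(R.T@s["R"][2]).round(3),s["fx"])
```

```text
0.33 0.345 10 0.031 [0.6677 0.1004 0.031 ] 0.000852794357734275
0.33 0.345 10 None [0.6712 0.096  0.036 ] 0.000688073990568306
0.345 0.36 118 0.031 [0.6668 0.101  0.031 ] 0.0011790446160824834
0.345 0.36 118 None [0.6658 0.1019 0.0299] 0.0011743082413021655
0.36 0.375 100 0.031 [0.6678 0.1    0.031 ] 0.0010387669656543416
0.36 0.375 100 None [0.6665 0.1012 0.0295] 0.0010055134006616542
0.375 0.39 39 0.031 [0.6643 0.102  0.031 ] 0.002261482252867154
0.375 0.39 39 None [0.6631 0.1031 0.0295] 0.002236786903199262
0.33 0.375 228 0.031 [0.6673 0.1006 0.031 ] 0.0012316312465097583
0.33 0.375 228 None [0.6663 0.1015 0.0298] 0.0012155405326191183
low z [0.34  0.342 0.342 0.342 0.344 0.344 0.344 0.344 0.345 0.345 0.345 0.345
 0.346 0.346 0.346 0.346 0.346 0.346 0.347 0.347 0.347 0.347 0.347 0.347
 0.347]
bystander heights
cam in tool [ 0.075 -0.    -0.179] axis [-0.257 -0.002  0.966] 329.89084849655455
```

```bash
python3 -m crank '[[0,[0.038,-0.016,-0.004],[0,0,0]],[0,[0.038,-0.016,-0.004],[0,0,0]],[0,[0.038,-0.016,-0.004],[0,0,0]],[0,[0.038,-0.016,-0.004],[0,0,0]],[0,[0.038,-0.016,-0.004],[0,0,0]],[0,[0.038,-0.016,-0.004],[0,0,0]]]'
python3 -m crank '[[0,[0.038,-0.016,0],[0,0,0]],[0,[0.038,-0.016,0],[0,0,0]],[0,[0.038,-0.016,0],[0,0,0]],[0,[0.038,-0.016,0],[0,0,0]],[0,[0.038,-0.016,0],[0,0,0]],[0,[0.033,-0.016,0],[0,0,0]]]'
python3 -m crank '[[0,[0,0,0],[0,0,7.2]],[0,[0,0,0],[0,0,7.2]],[0,[0,0,0],[0,0,7.2]],[0,[0,0,0],[0,0,7.2]],[0,[0,0,0],[0,0,7.2]],[0,[0,0,0],[0,0,0]],[0,[0,0,0],[0,0,0]]]'
python3 - <<'E'
import pickle
from h import *
o=robot.get_obs();print(o["joint_positions"],o["tool_pos"],np.degrees(o["ee_rot"]))
s=vision.snapshot("wrist");pickle.dump(s,open("w1.pkl","wb"))
cv2.imwrite("pics/w1.png",cv2.resize(s["color"][...,::-1],(800,600),interpolation=2))
print(proj(s,[.5247,-.229,.142]),proj(s,[.5247,-.2295,.082]))
E
```

```text
time: 0.75
tool_pos: [0.3357, -0.3809, 0.2293]
ee_rot: [-3.141, 0.0, 0.254]
wrist_force: [0.6, -0.6, 0.8]
width: 0.0942
finger_force: 0.0
time: 1.35
tool_pos: [0.5277, -0.2318, 0.2289]
ee_rot: [-3.141, 0.0, 0.255]
wrist_force: [-0.3, 0.1, 0.9]
width: 0.0939
finger_force: 0.0
time: 2.05
tool_pos: [0.5263, -0.2332, 0.2291]
ee_rot: [-3.142, 0.001, -0.372]
wrist_force: [-1.5, -0.1, 0.0]
width: 0.0941
finger_force: 0.0
[-5.15580376e-01  1.42045324e-01  1.26394689e+00 -1.04877039e-05
  1.73631874e+00  1.42709832e+00] [ 0.52629714 -0.23320406  0.22910417] [-1.79994693e+02  4.08161613e-02 -2.13073868e+01]
(np.float64(255.8885323883234), np.float64(199.54472260995144)) (np.float64(256.9829842052134), np.float64(182.8481793995309))
```

View pics/w1.png

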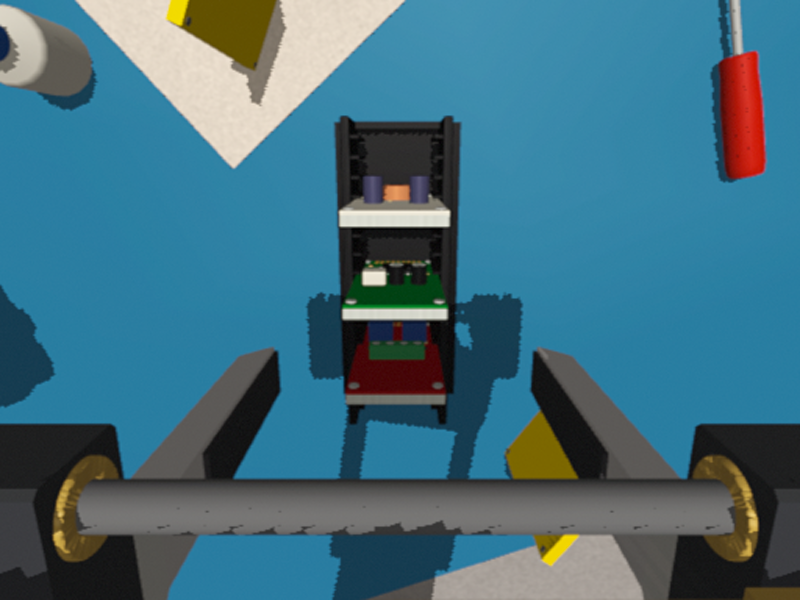

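Wrist view confirms it: the middle board is green with its top edge from (343,313) to (448,313), behind it the white coil board and in front the red relay board. Measuring that edge.

Run:
```python
import pickle
from h import *
from scipy.spatial.transform import Rotation as Ro
s=pickle.load(open("w1.pkl","rb"));print(s["cx"],s["cy"])
g=cv2.cvtColor(s["color"],cv2.COLOR_RGB2HSV)
m=np.zeros((384,512),np.uint8); m[190:212,205:300]=((g[190:212,205:300,1]<60)&(g[190:212,205:300,2]>120))
n,l,st,_=cv2.connectedComponentsWithStats(m);i=1+st[1:,4].argmax()
c,_=cv2.findContours((l==i).astype(np.uint8),0,1);r=cv2.minAreaRect(c[0]);print(r,st[i])
o=robot.get_obs();R=Ro.from_euler("xyz",o["ee_rot"]).as_matrix()
for uv in (r[0],(st[i][0],r[0][1]),(st[i][0]+st[i][2],r[0][1])):
    X=onplane(s,*uv,.142);print(X.round(4),"tool",(R.T@(X-o["tool_pos"])).round(4))
q=pts(s)[l==i];q=q[np.abs(q[:,2]-.142)<.008];print(np.median(q,0),(R.T@(np.median(q,0)-o["tool_pos"])).round(4))
```

```text
259.072984031504 192.38773366672982
((252.0, 201.0), (6.0, 66.0), 90.0) [219 198  67   7 468]
[ 0.5247 -0.2255  0.142 ] tool [-0.0043 -0.0066  0.0872]
[ 0.5348 -0.1996  0.142 ] tool [-0.0043 -0.0344  0.0872]
[ 0.5143 -0.2521  0.142 ] tool [-0.0043  0.022   0.0872]
[ 0.52467268 -0.22584499  0.14208349] [-0.0042 -0.0063  0.0871]
```

```bash
python3 -m crank '[[0,[-0.0037,-0.005,0.02],[0,0,0]],[0,[0,0,0.02],[0,0,0]],[0,[0,0,0.02],[0,0,0]],[0,[0,0,0],[0,0,0]],[0,[0,0,0],[0,0,0]]]'
python3 - <<'E'
import pickle
from h import *
from scipy.spatial.transform import Rotation as Ro
s=vision.snapshot("wrist");pickle.dump(s,open("w2.pkl","wb"))
o=robot.get_obs();R=Ro.from_euler("xyz",o["ee_rot"]).as_matrix()
cv2.imwrite("pics/w2.png",cv2.resize(s["color"][...,::-1],(800,600),interpolation=2))
P=pts(s);T=(P-o["tool_pos"])@R
m=(np.abs(P[...,2]-.142)<.005)&(np.abs(T[...,0])<.025)&(np.abs(T[...,1])<.04)
q=T[m];print(m.sum(),np.median(q,0).round(4),np.percentile(q,[1,99],axis=0).round(4))
E
```

```text
time: 2.6
tool_pos: [0.5247, -0.2273, 0.1695]
ee_rot: [-3.142, 0.001, -0.374]
wrist_force: [0.8, 0.4, -0.4]
width: 0.0937
finger_force: 0.0
1166 [ 0.0011 -0.002   0.0286] [[-0.0039 -0.0285  0.027 ]
 [ 0.0052  0.0263  0.0333]]
```

View pics/w2.png

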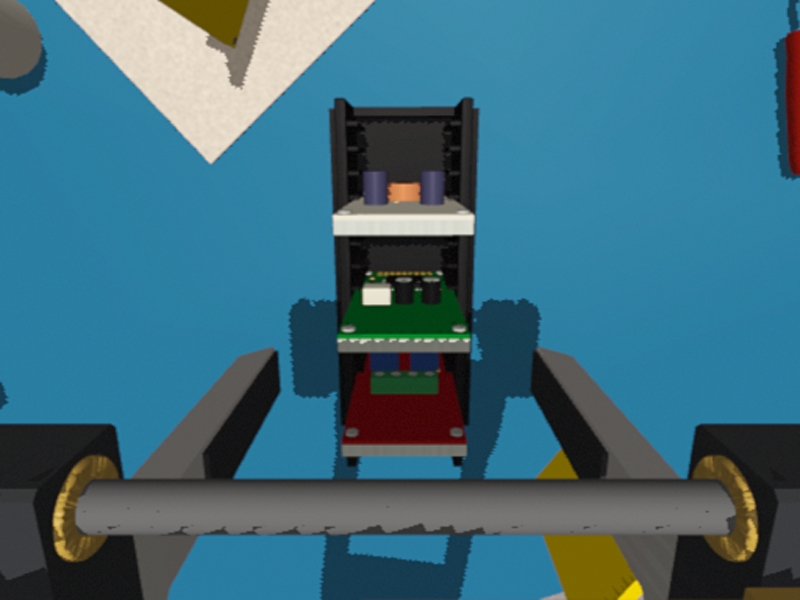

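Board edge spans (337..470, 344), centred between the fingertips (~402): aligned to about 1 mm. Descend and grip.

```bash
python3 -m crank '[[0,[0.0005,-0.001,0.02],[0,0,0]],[0,[0,0,0.02],[0,0,0]],[0,[0,0,0.02],[0,0,0]],[0,[0,0,0.008],[0,0,0]],[0,[0,0,0],[0,0,0]]]'
python3 -m crank '[[0.3,[0,0,0],[0,0,0]],[0.3,[0,0,0],[0,0,0]],[1,[0,0,0],[0,0,0]],[1,[0,0,0],[0,0,0]],[1,[0,0,0],[0,0,0]],[1,[0,0,0],[0,0,0]]]'
```

```text
time: 3.15
tool_pos: [0.5255, -0.2265, 0.1012]
ee_rot: [-3.142, 0.001, -0.374]
wrist_force: [0.3, -0.1, 0.5]
width: 0.0941
finger_force: 0.0
time: 3.75
tool_pos: [0.5258, -0.2267, 0.1018]
ee_rot: [3.141, -0.001, -0.375]
wrist_force: [0.2, 0.1, 0.7]
width: 0.0558
finger_force: 30.0
```

Gripped at 56 mm with almost no side force. Lift straight up by 140 mm.

```bash
python3 -m crank '[[1,[0,0,-0.01],[0,0,0]],[1,[0,0,-0.015],[0,0,0]],[1,[0,0,-0.02],[0,0,0]],[1,[0,0,-0.02],[0,0,0]],[1,[0,0,-0.02],[0,0,0]],[1,[0,0,-0.02],[0,0,0]],[1,[0,0,-0.02],[0,0,0]],[1,[0,0,-0.015],[0,0,0]]]'
python3 -m crank '[[1,[0,0,0],[0,0,0]],[1,[0,0,0],[0,0,0]],[1,[0,0,0],[0,0,0]]]'
python3 - <<'E'
from h import *
import pickle
d={n:vision.snapshot(n) for n in("side","wrist")};pickle.dump(d,open("s2.pkl","wb"))
a=d["side"]["color"][100:250,220:360,::-1];b=d["wrist"]["color"][...,::-1]
cv2.imwrite("pics/l2.png",np.hstack([cv2.resize(a,(373,400),interpolation=2),cv2.resize(b,(427,400))]))
E
```

```text
time: 4.55
tool_pos: [0.5258, -0.2266, 0.2443]
ee_rot: [3.141, -0.002, -0.375]
wrist_force: [0.2, -0.1, -2.2]
width: 0.0557
finger_force: 30.0
time: 4.85
tool_pos: [0.5251, -0.2262, 0.24]
ee_rot: [-3.141, 0.003, -0.375]
wrist_force: [-0.0, 0.0, -2.1]
width: 0.0562
finger_force: 30.0
```

View pics/l2.png

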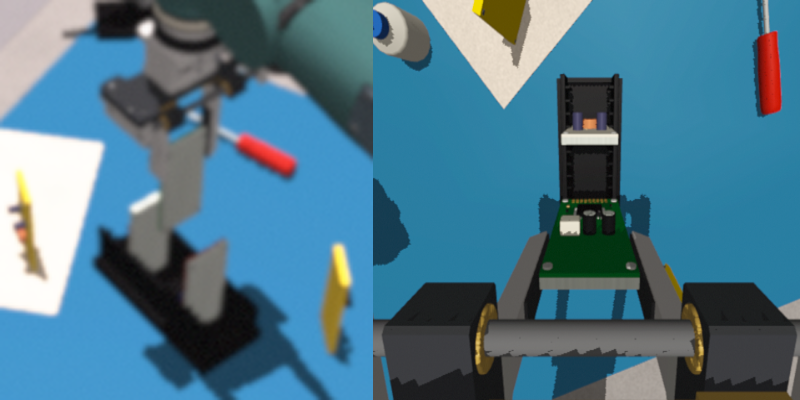

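Board is out and upright (left crop (182,180)), other two still seated. Tip it 45°.

```bash
python3 -m crank '[[1,[0,0,0],[0,6,0]],[1,[0,0,0],[0,6,0]],[1,[0,0,0],[0,6,0]],[1,[0,0,0],[0,6,0]],[1,[0,0,0],[0,6,0]],[1,[0,0,0],[0,6,0]],[1,[0,0,0],[0,6,0]],[1,[0,0,0],[0,3,0]]]'
python3 -m crank '[[1,[0,0,0],[0,0,0]],[1,[0,0,0],[0,0,0]]]'
cat > m.py <<'E'
from h import *
from scipy.spatial.transform import Rotation as Ro
def main(name):
    s=vision.snapshot("wrist");o=robot.get_obs();R=Ro.from_euler("xyz",o["ee_rot"]).as_matrix()
    T=(pts(s)-o["tool_pos"])@R
    g=cv2.cvtColor(s["color"],cv2.COLOR_RGB2HSV)
    m=(g[...,0]>45)&(g[...,0]<85)&(g[...,1]>120)&(np.abs(T[...,1])<.032)&(np.abs(T[...,2]-.02)<.13)&(np.abs(T[...,0])<.04)
    q=T[m];n=np.array([q[:,1],q[:,2],np.ones(len(q))]).T
    c,*_=np.linalg.lstsq(n,q[:,0],rcond=None)
    print(len(q),"x=a*y+b*z+c",c.round(4),"extent",np.percentile(q,[1,99],axis=0).round(4))
    print("pos",o["tool_pos"],"rpy",o["ee_rot"],"joints",o["joint_positions"].round(3))
    L=np.array([.667,.1005,.344]);X=proj(s,L);
    C=o["tool_pos"]+R@np.array([.0075,0,.0515]);print("chip est",C.round(4),"px",proj(s,C),"nominal dchip-lens",(C-L).round(4),"in tool",(R.T@(L-[0,0,.165]-C)).round(4),"normal tilt",np.degrees(np.arccos(R[2,0])),"lev",np.degrees(np.arcsin(R[2,1])),"az x",np.degrees(np.arctan2(R[1,0],R[0,0])))
    cv2.imwrite(f"pics/{name}.png",s["color"][...,::-1])
E
python3 -c "import m;m.main('t1')"
```

```text
time: 5.75
tool_pos: [0.5235, -0.2253, 0.238]
ee_rot: [-3.141, -0.783, -0.375]
wrist_force: [-0.9, -0.1, -1.6]
width: 0.0556
finger_force: 30.0
time: 5.95
tool_pos: [0.5252, -0.2264, 0.2407]
ee_rot: [-3.141, -0.783, -0.375]
wrist_force: [-0.4, -0.5, -0.6]
width: 0.0558
finger_force: 30.0
5211 x=a*y+b*z+c [0.0024 0.0012 0.003 ] extent [[ 0.0015 -0.0282 -0.0411]
 [ 0.0062  0.0271  0.0781]]
pos [ 0.52578564 -0.22670564  0.24168209] rpy [ 3.14134201 -0.78455022 -0.37435059] joints [-0.607 -0.424  1.938  0.215  0.868  1.265]
chip est [ 0.5646 -0.242   0.2105] px (np.float64(259.98455082995605), np.float64(197.9227790588606)) nominal dchip-lens [-0.1024 -0.3425 -0.1335] in tool [-0.0434 -0.3562  0.0011] normal tilt 45.04858332954146 lev 0.010163295637211597 az x -21.448708746277966
```

View pics/t1.png

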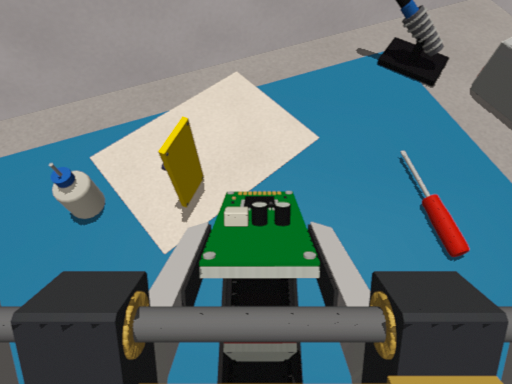

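Board still aligned with the tool: back edge at row 270, chip region at (260,200), no slip. Swing the yaw to face along the arm, then approach from the robot's side.

```bash
python3 -m crank '[[1,[0,0,0],[4.6,0,-4.6]],[1,[0,0,0],[4.6,0,-4.6]],[1,[0,0,0],[4.6,0,-4.6]],[1,[0,0,0],[4.6,0,-4.6]],[1,[0,0,0],[4.6,0,-4.6]],[1,[0,0,0],[0,0,0]],[1,[0,0,0],[0,0,0]]]'
python3 - <<'E'
from h import *
from scipy.spatial.transform import Rotation as Ro
o=robot.get_obs();R=Ro.from_euler("xyz",o["ee_rot"]).as_matrix();print(o["joint_positions"].round(3),o["tool_pos"],Ro.from_matrix(R).as_euler("xyz",True))
C=o["tool_pos"]+R@np.array([.0075,0,.0515]);h=np.array([R[0,0],R[1,0],0]);h/=np.linalg.norm(h)
S=np.array([.667,.1005,.21])-.15*h
print("to standoff, tool",(R.T@(S-C)).round(4),"then in",(R.T@(.15*h)).round(4))
E
```

```text
time: 6.7
tool_pos: [0.5259, -0.2277, 0.2411]
ee_rot: [-3.14, -0.783, 0.179]
wrist_force: [-0.5, -0.2, -1.9]
width: 0.0557
finger_force: 30.0
[-0.911 -0.253  1.817  0.722  1.244  0.358] [ 0.52586614 -0.22772162  0.24113399] [-179.92043441  -44.86524441   10.23980162]
to standoff, tool [ 0.004  -0.2978  0.0043] then in [1.063e-01 1.000e-04 1.058e-01]
```

```bash
python3 -m crank '[[1,[0,-0.015,0],[0,0,0]],[1,[0,-0.025,0],[0,0,0]],[1,[0.001,-0.04,0.001],[0,0,0]],[1,[0.001,-0.04,0.001],[0,0,0]],[1,[0.001,-0.04,0.001],[0,0,0]],[1,[0.001,-0.04,0.001],[0,0,0]],[1,[0,-0.04,0],[0,0,0]],[1,[0,-0.03,0],[0,0,0]]]'
python3 -m crank '[[1,[0,-0.02,0],[0,0,0]],[1,[0,-0.008,0],[0,0,0]],[1,[0,0,0],[0,0,0]],[1,[0,0,0],[0,0,0]]]'
python3 - <<'E'
import m; m.main('t2')
from h import *
s=vision.snapshot("side");cv2.imwrite("pics/s3.png",cv2.resize(s["color"][60:320,60:400,::-1],(784,600),interpolation=2))
E
```

```text
time: 7.5
tool_pos: [0.4801, 0.0437, 0.2418]
ee_rot: [-3.139, -0.787, 0.183]
wrist_force: [-0.1, -0.7, -1.3]
width: 0.0558
finger_force: 30.0
time: 7.9
tool_pos: [0.4762, 0.0687, 0.2414]
ee_rot: [-3.14, -0.785, 0.184]
wrist_force: [-0.1, 0.1, -1.1]
width: 0.0558
finger_force: 30.0
5227 x=a*y+b*z+c [0.0037 0.0042 0.0044] extent [[ 0.0028 -0.029  -0.0413]
 [ 0.0077  0.0262  0.0779]]
pos [0.4764548  0.06801562 0.24136353] rpy [-3.1404738  -0.78479478  0.1823563 ] joints [-0.147 -0.681  2.077  0.275  1.007  1.183]
chip est [0.5175 0.0756 0.2102] px (np.float64(261.2102125451245), np.float64(199.85388042993048)) nominal dchip-lens [-0.1495 -0.0249 -0.1338] in tool [0.0852 0.0028 0.1292] normal tilt 45.03457115927201 lev -0.04535693533276906 az x 10.448246473524199
```

View pics/s3.png

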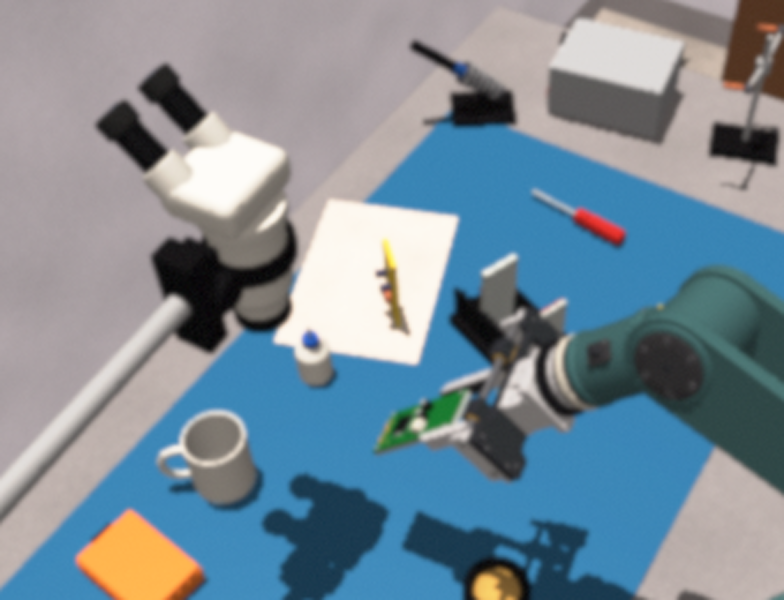

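Board held tilted at (430,420), component side up; lens ring at (260,315). Slide in under the lens.

```bash
python3 -m crank '[[1,[0.007,0,0.011],[0,0,0]],[1,[0.0115,0.0005,0.0175],[0,0,0]],[1,[0.0115,0.0005,0.0175],[0,0,0]],[1,[0.0115,0.0005,0.0175],[0,0,0]],[1,[0.0115,0.0005,0.0175],[0,0,0]],[1,[0.0115,0.0005,0.0175],[0,0,0]],[1,[0.0115,0.0005,0.0175],[0,0,0]],[1,[0.009,0,0.013],[0,0,0]]]'
python3 -m crank '[[1,[0,0,0],[0,0,0]],[1,[0,0,0],[0,0,0]],[1,[0,0,0],[0,0,0]],[1,[0,0,0],[0,0,0]]]'
python3 - <<'E'
import m; m.main('t3')
from h import *
s=vision.snapshot("side");L=np.array([.667,.1005,.344])
print("lens px",proj(s,L),"chip expected px",proj(s,L-[0,0,.165]))
P=pts(s);g=cv2.cvtColor(s["color"],cv2.COLOR_RGB2HSV)
k=(np.hypot(P[...,0]-.667,P[...,1]-.1)<.08)&(P[...,2]<.3)&(P[...,2]>.12)&(g[...,0]>45)&(g[...,0]<85)&(g[...,1]>120)
print(k.sum(),np.percentile(P[k],[2,50,98],axis=0).round(3))
cv2.imwrite("pics/s4.png",cv2.resize(s["color"][80:320,60:360,::-1],(750,600),interpolation=2))
E
```

```text
time: 8.8
tool_pos: [0.6274, 0.0909, 0.2088]
ee_rot: [-3.139, -0.783, 0.179]
wrist_force: [0.3, -0.1, -1.9]
width: 0.0559
finger_force: 30.0
time: 9.2
tool_pos: [0.6259, 0.0917, 0.2105]
ee_rot: [-3.141, -0.785, 0.181]
wrist_force: [-0.4, 0.2, -2.3]
width: 0.0561
finger_force: 30.0
5159 x=a*y+b*z+c [0.003  0.0032 0.0043] extent [[ 0.0028 -0.028  -0.041 ]
 [ 0.0074  0.0271  0.078 ]]
pos [0.62597941 0.09175276 0.21054202] rpy [-3.14080393 -0.78490964  0.18143774] joints [-0.026 -0.253  1.88   0.216  0.752  1.265]
chip est [0.667  0.0993 0.1794] px (np.float64(259.9506295648792), np.float64(199.84748025270872)) nominal dchip-lens [-0.     -0.0012 -0.1646] in tool [-0.0001 -0.0012  0.0004] normal tilt 45.02799038693834 lev -0.03197001951588289 az x 10.395616824164637
lens px (np.float64(173.59491882087667), np.float64(193.4121294547346)) chip expected px (np.float64(182.28928748434936), np.float64(233.2012467075399))
117 [[0.604 0.069 0.166]
 [0.628 0.091 0.218]
 [0.677 0.124 0.241]]
```

View pics/s4.png

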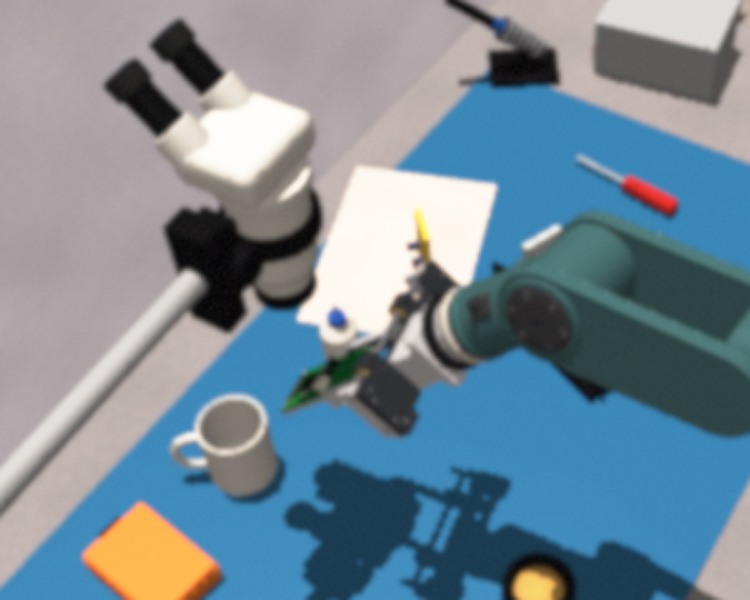

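The board is under the lens ring ((285,295) in the crop). The dark chip shows near (318,383) against a predicted (306,383), so I'm checking that difference with a crop.

Run:
```python
from h import *
from scipy.spatial.transform import Rotation as Ro
s=vision.snapshot("side");o=robot.get_obs();R=Ro.from_euler("xyz",o["ee_rot"]).as_matrix()
im=cv2.resize(s["color"][180:270,150:250,::-1],(660,594),interpolation=2)
def pt(b): return np.array(proj(s,o["tool_pos"]+R@np.array([b[0],b[1],.0895-b[2]])))
def dr(L,c):
    q=((np.array([pt(b) for b in L])-[150,180]+.5)*6.6).astype(np.int32);cv2.polylines(im,[q],True,c,1)
dr([(.004,-.028,0),(.004,.028,0),(.004,.028,.13),(.004,-.028,.13)],(0,255,255))
dr([(.0075,-.011,.027),(.0075,.011,.027),(.0075,.011,.049),(.0075,-.011,.049)],(0,0,255))
cv2.imwrite("pics/s5.png",im)
```

```text
(no output)
```

View pics/s5.png

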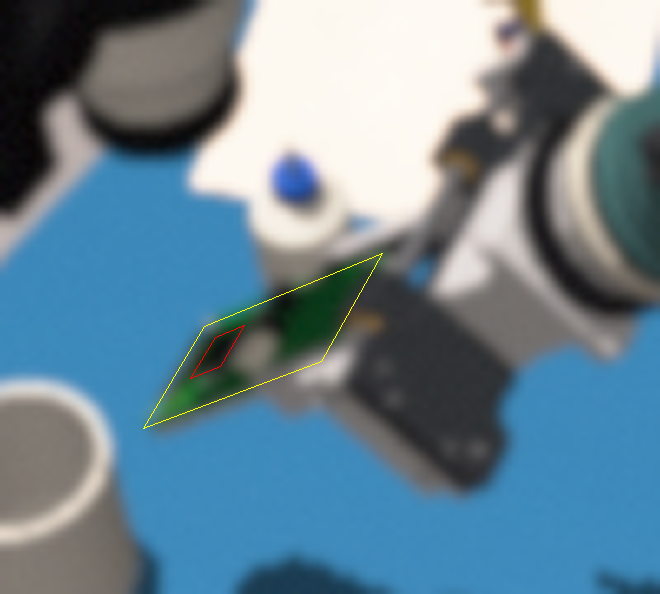

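The predicted outline fits the board to about a pixel. The chip lies in the red box at (217,352), and the dark blob was the capacitors. Everything is still and clear, so I'm handing in.

```bash
python3 -c "
from bench import robot
o=robot.get_obs();print(o['time'],abs(o['qvel']).max(),o['finger_force']);print(robot.close_job())"
```

```text
9.35 0.003635590755999835 29.99438300728798
the job is handed in; nothing more can be done
None
```

The job is handed in at 9.35 s: by my measurements the green board is held still at 45° with its top edge level and the chip within about 2 mm of the lens axis, 165 mm below the lens; the judge's verdict was not shown.

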